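# Slide a keypad into its test nest and lock it

### The arm

A 7-joint arm with a two-finger parallel gripper is mounted at the origin on a cart in front of the work surface, level with it; the furniture and walls round the work are solid. World frame = base frame: x ahead of the robot, y to its left, z up, the work surface at z = 0. Lengths are in m, angles in degrees, forces in N, time in s.
With the tool pointing down it reaches from about 0.425 to 0.875 m from the base axis. Payload 4.7 kg.
Tool frame: the origin (TCP) lies between the finger pads; the fingertips stand 19 mm ahead of it and the grasp point (between the pads) is the TCP; x points along the fingers, z is the direction in which the jaws open and shut, and the axes are right-handed (so a half turn about x gives the same grasp; the last joint's range is limited). The gripper opens to 87 mm and grips with 3 to 60 N. Pads are 19 mm wide; open, the fingers measure 117 mm over their backs; the gripper's body (75 mm by 190 mm) begins 51 mm behind the grasp point.
Start: joints at [65.953, 18.392, -4.016, 83.108, 1.295, 78.541, -3.26], TCP at [0.273, -0.59, 0.242] pointing down, gripper open.
Joint ranges: [-163.93, 163.93], [-17.29, 119.83], [-79.2, 71.16], [3.27, 140.29], [-89.18, 269.18], [5.43, 117.66], [-154.24, 154.24]. Speed limits (degrees/s): [147.25, 147.25, 180, 180, 180, 180, 180].

### API

Orientations are given as [roll, pitch, yaw] about the fixed x, y, z axes, in that order (R = Rz(yaw) Ry(pitch) Rx(roll)).
In Python, from cell import monitor, read_camera, camera_model, env, regions_of gives the robot as it stands. The module is installed in compiled form; this text tells all that it offers.
- The arm moves only by the tool step_arm, never from a script. Its argument "deltas" is a list of rows, each a list of 5 numbers: the gripper's target within -1 to 1 (fully open at 1, half-way at 0, shut at -1), then the shift along the tool's x, y, z in m, then the turn about the tool's x in degrees. A call has 1 to 12 rows; each row is the pose to reach, as a shift and turn from the pose commanded when the call began, along the tool's axes at that moment; what a row does not reach only later rows make up. A row lasts 1/8 s, in which the tool goes at most 62.5 mm and 10.7 degrees, less where a joint would pass 70% of its speed; a pose out of reach is approached as far as the arm can. A call with a gripper value outside its range is refused whole. The fingers move at their own pace and stop on an object; "newtons" is the grip in N (left out, the last holds). Time passes only in rows, so rows that repeat a pose let the fingers close. It gives the time, the measured TCP pose, the force and the opening at its end, in the units of the state.
- monitor.get_obs(): the state, without advancing time (a new reading comes with each control period).
- read_camera(name): name is "side" or "top" or "wrist"; returns (picture, depth): 400x640x3 uint8, red, green, blue; 400x640 float32, m along the optical axis (not along the pixel's ray), 0 where there is no reading.
- camera_model(name): a dict with "fx", "fy", "cx", "cy" (pixels), "xyz" and "attitude" of the camera in the world. Camera axes: x right, y down, z forward; pixel columns grow to the right and rows downward; lengths in m; the calibration is good to about 2 mm. A picture is of the moment at which its call begins: read the wrist's pose just before it. camera_model takes no time and is no camera call; for the wrist camera it gives the pose at the moment of the call.
- env.sign_off(): hands the job in, once; it reports no verdict.
Trained networks look in the newest picture that a camera, given by its name, has taken for a name from the list of things; names that differ only in an ending like _2 or _b are one class to them, and where a whole thing is asked for, a point or a joint stands for the part that bears it (a point fixed in the world has none). Each returns a list of dicts, best first, with "p" (0 to 1); they miss things now and then, are a little off and sometimes report something else, mostly with a low value. They report only what shows in the picture. A call takes as long as a camera call. They do not tell look-alikes from the thing itself.
- regions_of(camera, thing): "pixels" (400x640 bool, what is visible of it) and "pixel" ([column, row] in pixels, amid what is visible of it).
The state is a dict: "time_s": time; "qpos": joint angles; "joint_velocities": joint speeds; "effort": joint torques, N m; "tool_pos": TCP position; "tool_rot": TCP orientation; "force": force on the tool from outside, world axes, zero at the start; "wrist_torque": the same for the moment, N m; "grip_width": finger opening in m.
Only numpy, scipy, OpenCV 4.12 (cv2) and the standard library are available. Lean on these libraries where they do the work, as an engineer would, in place of code of your own. Each camera call takes 0.05 s, during which the arm holds its last target. There are 200 camera calls.

### The job

Load the inverter keypad into the test nest: without picking it up, slide it over the grey deck (the long blue rail is there to guide it) until it drops fully home and lies flat in the matching recess. Then swing the orange retaining arm with the black knob all the way round until it stops over the keypad. Leave the capacitor, the yellow tape roll and the relay beside the nest where they are.

Things in the scene. Friction and masses are not known exactly. Their poses are not given: they have to be found in the camera images.
- nest: Fixed test nest: grey metal plate on 3 mm feet on the bench. Origin at bench level. Own axes: +y = direction in which the keypad is slid, +x = across to the blue rail, away from the robot. The plate reaches from x = -88 to +64 mm, y = -160 to +150 mm; its top, the deck, is at z = 20 mm. Beyond the recess stands a low blue end stop (70 mm across, 12 mm thick, top at z = 31 mm).
- rail_face (a point): Middle of the long blue guide rail's inner face, at x = +33.5, y = -5, z = 26 mm in the nest's frame; axes as the nest's. The rail is straight, runs along y the whole length of the deck, is 12 mm thick, its top at z = 31 mm. Its inner face is in line with the recess's side wall.
- nest_floor (a point): Centre of the floor of the rectangular recess (green inside), at x = 0, y = +80.5, z = 14 mm in the nest's frame; axes as the nest's. The recess measures 67 mm (x) by 101 mm (y), so y = +30 to +131 mm in the nest's frame, and is 6 mm deep.
- keypad_center (a point): Centre of the loose dark grey keypad (display, keys), 64 mm (own x) x 98 mm (own y), body 13 mm thick, keys to 15 mm. Point 6.5 mm above its underside, z up. It starts face up on the deck near the nest's -y end, clear of the rail, its y axis within 0.25 rad of the nest's. It has 3 mm play in the recess each way; seated, its body stands 7 mm (keys 9 mm) above the deck.
- keypad: The same keypad, origin at the centre of its underside, same axes. 70 to 140 g; pushed by a side or end it slides easily (about 1 N). Its front end dips into the recess once its middle has passed the near edge; the rear drops in when the front end reaches the far wall.
- clamp_arm (a joint): Orange retaining arm's angle about an upright pivot, rad: 0 = closed, at its stop (arm along the nest's -x over the recess's middle); grows opening; 1.57 = arm along the nest's +y. Starts at 1.25 to 1.6; upper stop 1.7. Stays where left; about 1 N at the knob. Swings level, 32 to 40 mm above the bench: clears a seated keypad by 3 mm, not one still on the deck.
- clamp_pivot (a point): A point on the arm's pivot axis, at x = +53, y = +80.5, z = 55 mm in the nest's frame; axes as the nest's.
- clamp_knob (a point): Centre of the upright black knob at the free end of the orange arm, 75 mm from the pivot axis: a cylinder 16 mm in diameter, 29 mm tall, from 40 to 69 mm above the bench. It turns with the arm.
- capacitor: Bystander: dark blue capacitor, 35 mm in diameter, 58 mm tall, standing on the bench beyond the rail side. Origin at the centre of its underside.
- yellow_tape: Bystander: roll of yellow tape, 62 mm across, 15 mm high, lying on the bench beyond the nest's +y end. Origin at the centre of its underside.
- relay: Bystander: grey relay on its socket, 27 x 70 x 48 mm, on the bench beyond the nest's -y end. Origin at the centre of its underside.
Things that resemble listed ones, but are neither listed nor needed, are in the scene too. Of the things that look like the keypad, the larger one is meant.

How it is judged:
By the outcome, as a careful person would: the job done as asked, in the order asked, and still so for the second after the job is handed in, with the robot touching nothing.
It also fails if it takes over 58 s, if anything falls off the work surface, if the arm or the gripper's body presses on something with over 40 N, if the wrist force passes 120 N, or if a joint passes its speed limit or range.

## Working session

There is one attempt and no reset: what is moved stays moved. The work goes in short steps, Python scripts to look and compute and a tool call to move; the robot and the scene stay as the last step left them, time stands still between calls to the robot, and variables do not carry over. Pictures are saved under pics/ and viewed, about 8 in all and at most 12, crops included, and the job is handed in when it is done.

Besides the shell and the picture viewer there is one more tool, called after "Emit:" as name(argument=value, ...), one argument or row to a line, values as JSON. step_arm: Moves the arm, as the interface text tells. Its arguments: {"type":"object","properties":{"deltas":{"type":"array"},"newtons":{"type":"number"}},"required":["deltas"]}

```bash
mkdir -p pics; cat > h.py <<'E'
import numpy as np, cv2
from scipy.spatial.transform import Rotation as R
from cell import monitor, read_camera, camera_model, env, regions_of
def shot(n,f=None):
    m=camera_model(n); p,d=read_camera(n)
    if f: cv2.imwrite('pics/'+f,p[:,:,::-1])
    return m,p,d
def rot(m):
    a=np.array(m['attitude']); return a if a.shape==(3,3) else R.from_euler('xyz',a,degrees=True).as_matrix()
def cloud(m,d):
    v,u=np.mgrid[:d.shape[0],:d.shape[1]]
    c=np.dstack([(u-m['cx'])/m['fx']*d,(v-m['cy'])/m['fy']*d,d])
    return c@rot(m).T+np.array(m['xyz'])
E
python3 - <<'E'
from h import *
print(monitor.get_obs())
for n in('top','side'):
    m,p,d=shot(n,n+'0.png'); print(n,m); np.save(n+'0.npy',d)
    W=cloud(m,d)
    for t in('nest','keypad','clamp_arm','clamp_knob','capacitor','yellow_tape','relay'):
        for r in regions_of(n,t)[:3]:
            c=W[r['pixels']&(d>0)]
            print(t,round(r['p'],2),np.round(r['pixel']),r['pixels'].sum(),np.median(c,0).round(3) if len(c) else '')
E
```

```text
{'time_s': 0.0, 'qpos': array([65.95168811, 18.44019451, -4.01569398, 83.17495497,  1.29380344,
       78.53983475, -3.26047178]), 'joint_velocities': array([-0.00907228, -0.01285734,  0.00801516, -0.04376892, -0.00284341,
        0.01466836,  0.03456407]), 'effort': array([ 2.13729090e-04, -4.91291785e+01, -4.03624177e-01, -3.12529063e+01,
       -6.39108382e-02,  4.38970432e-02,  1.89111643e-04]), 'tool_pos': array([ 0.27297014, -0.58933859,  0.24044816]), 'tool_rot': array([-177.66630465,   89.89010094,  117.19120167]), 'force': array([ 0.33934843, -0.37431773,  0.87876465]), 'wrist_torque': array([-0.00412096,  0.03957906,  0.01933331]), 'grip_width': 0.08706213161323943}
top {'fx': 418.45296761232515, 'fy': 418.45296761232515, 'cx': 320.95543036661275, 'cy': 198.69228789760282, 'xyz': array([ 0.4481868 , -0.00952935,  1.26356848]), 'attitude': array([-173.26249348,    0.230419  ,  -89.3071756 ])}
nest 0.92 [288. 217.] 4727 [0.533 0.105 0.021]
keypad 0.86 [422. 166.] 375 [ 0.696 -0.315  0.01 ]
keypad 0.57 [317. 210.] 717 [0.566 0.011 0.034]
clamp_arm 0.57 [244. 224.] 208 [0.516 0
[... 190 characters left out ...]
51.] 256 [0.428 0.296 0.016]
yellow_tape 0.27 [280. 219.] 4632 [0.531 0.106 0.021]
relay 0.8 [392. 197.] 258 [ 0.606 -0.215  0.019]
relay 0.74 [315. 205.] 690 [0.566 0.011 0.034]
side {'fx': 371.115544452545, 'fy': 371.115544452545, 'cx': 313.0852887715196, 'cy': 200.3957401876896, 'xyz': array([0.46736134, 0.59382188, 0.79364101]), 'attitude': array([-1.39231596e+02,  8.54188582e-02, -1.67039646e+02])}
nest 0.76 [320. 244.] 3876 [0.562 0.083 0.02 ]
nest 0.18 [238. 258.] 321 [0.745 0.179 0.055]
keypad 0.74 [329. 221.] 821 [0.565 0.018 0.033]
keypad 0.56 [306. 140.] 282 [ 0.696 -0.31   0.01 ]
yellow_tape 0.74 [360. 337.] 556 [0.429 0.298 0.014]
relay 0.7 [332. 160.] 245 [ 0.602 -0.207  0.02 ]
```

```bash
python3 - <<'E'
import cv2
p=cv2.imread('pics/top0.png'); cv2.imwrite('pics/c1.png',cv2.resize(p[120:290,180:450],None,fx=2.95,fy=2.95,interpolation=cv2.INTER_CUBIC))
E
```

```text
(no output)
```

View pics/c1.png

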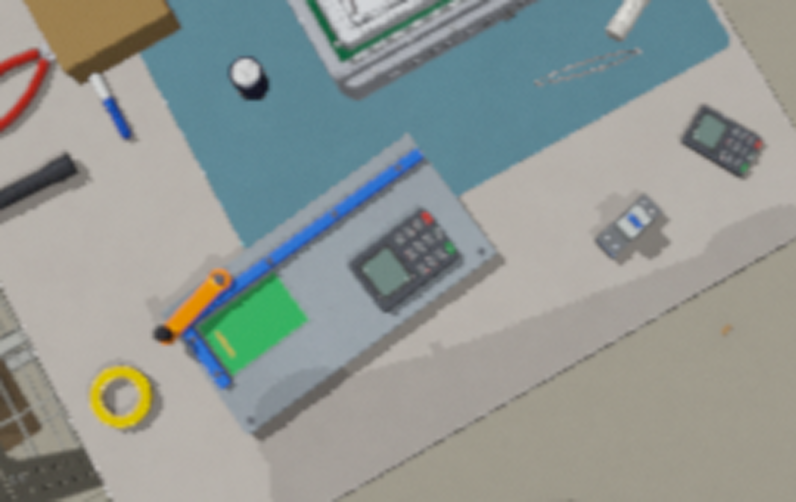

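```bash
cat >> h.py <<'E'
def plane(m,uv,z):
    uv=np.asarray(uv,float); r=np.c_[(uv[:,0]-m['cx'])/m['fx'],(uv[:,1]-m['cy'])/m['fy'],np.ones(len(uv))]@rot(m).T
    o=np.array(m['xyz']); return (o+r*((z-o[2])/r[:,2])[:,None])[:,:2]
def hsv(p): return cv2.cvtColor(p,cv2.COLOR_RGB2HSV)
def rect(xy):
    (c,s,a)=cv2.minAreaRect((xy*1000).astype(np.float32)); return np.round(c,1),np.round(s,1),round(a,1)
E
python3 - <<'E'
from h import *
for n in('top','side'):
    m=camera_model(n); p=cv2.imread(f'pics/{n}0.png')[:,:,::-1].copy(); d=np.load(n+'0.npy'); W=cloud(m,d)
    H=hsv(p); near=(W[...,0]>.3)&(W[...,0]<.75)&(W[...,1]>-.15)&(W[...,1]<.32)
    g=near&(H[...,0]>50)&(H[...,0]<75)&(H[...,1]>120)&(abs(W[...,2]-.014)<.012)
    b=near&(H[...,0]>100)&(H[...,0]<120)&(H[...,1]>150)
    o=near&(H[...,0]>8)&(H[...,0]<20)&(H[...,1]>170)&(W[...,2]>.028)
    k=near&(W[...,2]>.027)&(W[...,2]<.045)&(H[...,2]<130)&(W[...,1]<.1)&~b&(W[...,0]<.62)
    dk=near&(abs(W[...,2]-.02)<.006)&~g
    for nm,M,z in(('green',g,.014),('blue',b,.031),('orange',o,.04),('keypad',k,.034),('deck',dk,.02)):
        M=cv2.morphologyEx(M.astype(np.uint8),cv2.MORPH_OPEN,np.ones((2,2),np.uint8))
        nn,l,st,_=cv2.connectedComponentsWithStats(M); i=1+np.argmax(st[1:,4]); v,u=np.where(l==i)
        print(n,nm,len(u),rect(plane(m,np.c_[u,v],z)),np.median(W[v,u],0).round(4))
        if nm=='blue':
            vx,vy,x,y=cv2.fitLine((plane(m,np.c_[u,v],z)*1000).astype(np.float32),cv2.DIST_HUBER,0,.01,.01).ravel();print('line dir',np.degrees(np.arctan2(vy,vx)),x,y)
    r=regions_of(n,'clamp_knob')
    kn=near&(H[...,2]<60)&(W[...,2]>.055)&(W[...,2]<.08); 
    if kn.any(): print('knob',kn.sum(),W[kn].mean(0))
E
```

```text
top green 584 (array([498.8, 159.1]), array([59. , 93.1]), 37.2) [0.4999 0.1569 0.0154]
top blue 91 (array([632.6,  45. ]), array([11.2, 71. ]), 36.6) [0.6337 0.0452 0.0268]
line dir -53.428677 632.6937 44.940067
top orange 97 (array([511.2, 218.3]), array([14.7, 59.3]), 46.2) [0.5133 0.2148 0.0398]
top keypad 542 (array([564. ,   7.9]), array([62.7, 95.6]), 37.8) [0.5678 0.0029 0.034 ]
top deck 2612 (array([529.9,  75.6]), array([123.1, 310. ]), 37.0) [0.5327 0.0709 0.0208]
knob 16 [0.58115948 0.21152974 0.06430329]
side green 287 (array([516.4, 140.2]), array([56.1, 35.3]), 35.9) [0.5155 0.1399 0.0146]
side blue 363 (array([606.5,  90. ]), array([ 12.7, 222.8]), 36.9) [0.5985 0.1002 0.0311]
line dir -53.02252 602.01526 96.23836Traceback (most recent call last):
  File "<stdin>", line 12, in <module>
    return _wrapfunc(a, 'argmax', axis=axis, out=out, **kwds)
    return bound(*args, **kwds)
ValueError: attempt to get argmax of an empty sequence
```

```bash
cat >> h.py <<'E'
TH=37.; ax=np.array([np.cos(np.radians(TH)),np.sin(np.radians(TH))]); ay=np.array([-ax[1],ax[0]])
O=495.5*ax-253.7*ay   # mm
def n2w(x,y): return O+x*ax+y*ay
def w2n(w): w=np.asarray(w)-O; return np.stack([w@ax,w@ay],-1)
def tool():
    o=monitor.get_obs(); T=R.from_euler('xyz',o['tool_rot'],degrees=True).as_matrix(); return o,T
def plan(target,zaxis_dir=None):
    "target world mm xyz; prints tool shift & turn"
    o,T=tool(); s=T.T@(np.asarray(target)/1000-o['tool_pos'])
    print('pos',o['tool_pos'].round(4),'nest',w2n(o['tool_pos'][:2]*1000).round(1),'F',o['force'].round(1),'w',round(o['grip_width'],4),'t',o['time_s'])
    print('shift',s.round(4))
    if zaxis_dir is not None:
        zd=T.T@np.r_[zaxis_dir,0]; a=np.degrees(np.arctan2(-zd[1],zd[2])); print('turn',round(a,1),'or',round((a+180)%360 if a<0 else a-180,1))
E
python3 - <<'E'
from h import *
o,T=tool(); print(T.round(3)); print(camera_model('wrist'))
plan([*n2w(-20,-20),240],ax)
E
```

```text
[[ 0.     0.907  0.42 ]
 [-0.     0.42  -0.907]
 [-1.    -0.     0.   ]]
{'fx': 276.85318986996964, 'fy': 276.85318986996964, 'cx': 317.5456790812535, 'cy': 201.99435624039197, 'xyz': array([ 0.33675281, -0.55938713,  0.38539708]), 'attitude': array([ 1.65206222e+02, -2.87517894e-02, -6.51152624e+01])}
pos [ 0.2732 -0.5898  0.2416] nest [-632.3 -381.8] F [-0.   0.9 -0.1] w 0.0867 t 0.85
shift [ 0.0015  0.5225 -0.4825]
turn -102.1 or 77.9
```

Emit:
step_arm(
  deltas=[
    [1,0,0.044,-0.04,-8.5],
    [1,0,0.087,-0.08,-17],
    [1,0,0.131,-0.121,-25.5],
    [1,0,0.174,-0.161,-34],
    [1,0,0.218,-0.201,-42.5],
    [1,0,0.261,-0.241,-51],
    [0,0,0.305,-0.282,-59.5],
    [0,0,0.348,-0.322,-68],
    [0,0,0.392,-0.362,-76.5],
    [0,0,0.435,-0.402,-85],
    [0,0,0.479,-0.443,-93.5],
    [0,0,0.5225,-0.4825,-102],
  ],
)

```text
time_s: 2.35
tool_pos: [0.5451, 0.0693, 0.242]
tool_rot: [-62.5, 89.9, -25.4]
force: [0.8, -1.2, 0.3]
grip_width: 0.0448
```

```bash
python3 - <<'E'
from h import *
plan([*n2w(-20,-20),240],ax)
E
```

```text
pos [0.5451 0.0693 0.242 ] nest [-18.4 -19. ] F [ 0.8 -1.2  0.3] w 0.0448 t 2.35
shift [ 0.002  -0.001  -0.0016]
turn 0.1 or -179.9
```

```bash
python3 - <<'E'
from h import *
m,p,d=shot('wrist','w1.png'); np.save('w1.npy',d); import pickle; pickle.dump(m,open('w1.pk','wb'))
m2,p2,d2=shot('top','t1.png')
print(m)
for t in('keypad','clamp_knob','clamp_arm','nest'):
    W=cloud(m,d)
    for r in regions_of('wrist',t)[:3]:
        c=W[r['pixels']&(d>0)]
        print(t,round(r['p'],2),np.round(r['pixel']),r['pixels'].sum(),np.median(c,0).round(3) if len(c) else '',w2n(np.median(c,0)[:2]*1000).round(1))
E
```

```text
{'fx': 276.85318986996964, 'fy': 276.85318986996964, 'cx': 317.5456790812535, 'cy': 201.99435624039197, 'xyz': array([0.50340267, 0.12603534, 0.3857183 ]), 'attitude': array([ 1.65116427e+02, -3.00612606e-02,  3.71401453e+01])}
keypad 0.66 [304. 220.] 2762 [0.562 0.021 0.034] [-33.8 -67.8]
clamp_knob 0.56 [378.  62.] 1529 [0.513 0.224 0.041] [ 48.8 124.2]
clamp_arm 0.73 [379.  59.] 1657 [0.512 0.225 0.041] [ 49.  124.7]
clamp_arm 0.69 [305. 220.] 2687 [0.563 0.021 0.034] [-33.3 -68.2]
nest 0.74 [334. 122.] 21904 [0.512 0.136 0.02 ] [-5.3 54.2]
```

View pics/w1.png

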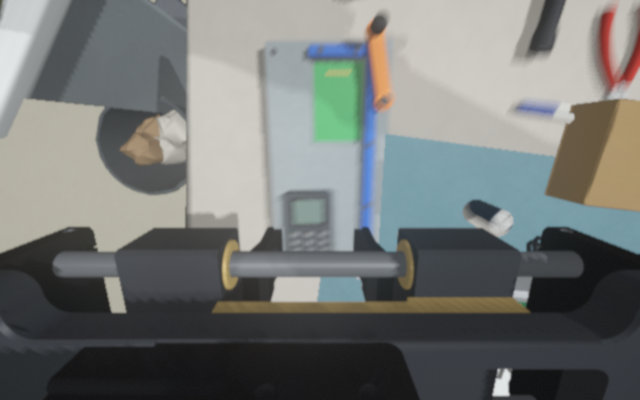

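```bash
python3 - <<'E'
from h import *
import pickle
m=pickle.load(open('w1.pk','rb')); d=np.load('w1.npy'); p=cv2.imread('pics/w1.png')[:,:,::-1].copy()
H=hsv(p); W=cloud(m,d); N=w2n(W[...,:2]*1000); Z=W[...,2]
near=(abs(N[...,0])<100)&(N[...,1]>-170)&(N[...,1]<170)
def rep(nm,M,z):
    v,u=np.where(M); q=w2n(plane(m,np.c_[u,v],z)); c,s,a=cv2.minAreaRect(q.astype(np.float32))
    print(nm,len(u),np.round(c,1),np.round(s,1),round(a,1),'pct',np.percentile(q,[1,99],0).round(1).tolist(),Z[M].mean().round(4)); return q
g=near&(H[...,0]>50)&(H[...,0]<75)&(H[...,1]>120); rep('green',g,.014)
b=near&(H[...,0]>100)&(H[...,0]<122)&(H[...,1]>170)
q=rep('rail',b&(N[...,0]>20)&(N[...,1]<20)&(Z>.028),.031)
print('rail line',cv2.fitLine(q.astype(np.float32),cv2.DIST_HUBER,0,.01,.01).ravel().round(3))
rep('stop',b&(N[...,1]>110)&(N[...,0]<33)&(Z>.028),.031)
rep('orange',near&(H[...,0]>8)&(H[...,0]<20)&(H[...,1]>170)&(Z>.03),.04)
k=near&(Z>.0285)&(Z<.04)&(N[...,0]<15)&(N[...,1]<0)&(d<.40)&(W[...,2]<.04)
q=rep('keypad',k,.033)
for a in range(-36,-0,6):
    s=q[(q[:,1]>a-3)&(q[:,1]<a+3)]; 
    if len(s): print(a,np.percentile(s[:,0],[1,99]).round(1))
dk=near&(abs(Z-.02)<.005)&~g; rep('deck',dk,.02)
kn=near&(Z>.055)&(Z<.075)&(N[...,1]>60); rep('knob',kn,.069)
# top
E
```

```text
Traceback (most recent call last):
IndexError: index -1 is out of bounds for axis 0 with size 0
```

```bash
python3 - <<'E'
from h import *
import pickle
m=pickle.load(open('w1.pk','rb')); d=np.load('w1.npy'); p=cv2.imread('pics/w1.png')[:,:,::-1].copy()
H=hsv(p); W=cloud(m,d); N=w2n(W[...,:2]*1000); Z=W[...,2]
for u,v in((337,98),(370,180),(330,50),(308,220),(308,195),(378,22),(290,150)): print(u,v,H[v,u],p[v,u],W[v,u].round(4),N[v,u].round(1))
E
```

```text
337 98 [ 68 104 184] [109 184 129] [0.5007 0.1705 0.0151] [ 7.  88.5]
370 180 [110 122 216] [113 149 216] [0.5996 0.1154 0.021 ] [ 52.8 -15. ]
330 50 [110 138 203] [ 93 130 203] [0.4622 0.2046 0.0318] [ -3.3 138.9]
308 220 [ 81  31 158] [139 158 152] [0.5648 0.0241 0.0342] [-29.9 -67. ]
308 195 [107  20 117] [108 112 117] [0.5444 0.0515 0.0332] [-29.7 -32.8]
378 22 [ 8 12 86] [86 83 82] [0.4895 0.2454 0.0699] [ 43.1 155.1]
290 150 [ 98  16 193] [181 190 193] [0.4914 0.0831 0.0219] [-53.   24.3]
```

```bash
cat > fit.py <<'E'
from h import *
def fit(m,p,d):
    H=hsv(p); W=cloud(m,d); N=w2n(W[...,:2]*1000); Z=W[...,2]
    near=(abs(N[...,0])<100)&(N[...,1]>-170)&(N[...,1]<170)&(d>.25)
    def rep(nm,M,z):
        M=cv2.morphologyEx(M.astype(np.uint8),cv2.MORPH_OPEN,np.ones((2,2),np.uint8))>0
        if M.sum()<10: print(nm,'none'); return
        v,u=np.where(M); q=w2n(plane(m,np.c_[u,v],z)); c,s,a=cv2.minAreaRect(q.astype(np.float32))
        print(nm,len(u),np.round(c,1),np.round(s,1),round(a,1),'pct',np.percentile(q,[1,99],axis=0).round(1).tolist(),Z[M].mean().round(4)); return q
    g=near&(H[...,0]>50)&(H[...,0]<78)&(H[...,1]>70); rep('green',g,.014)
    b=near&(H[...,0]>100)&(H[...,0]<122)&(H[...,1]>90)
    q=rep('rail',b&(N[...,0]>20)&(N[...,1]<60)&(Z>.026),.031)
    if q is not None: print('rail line',cv2.fitLine(q.astype(np.float32),cv2.DIST_HUBER,0,.01,.01).ravel().round(3))
    rep('stop',b&(N[...,1]>110)&(N[...,0]<33)&(Z>.026),.031)
    rep('orange',near&(H[...,0]>5)&(H[...,0]<20)&(H[...,1]>110)&(Z>.03),.04)
    q=rep('keypad',near&(Z>.028)&(Z<.038)&(N[...,0]<30)&(N[...,1]<28)&~b,.033)
    rep('deck',near&(abs(Z-.02)<.005)&~g,.02)
    rep('knob',near&(Z>.06)&(Z<.075)&(N[...,1]>60),.069)
    return q
E
python3 - <<'E'
from fit import *
import pickle
m=pickle.load(open('w1.pk','rb')); d=np.load('w1.npy'); p=cv2.imread('pics/w1.png')[:,:,::-1].copy()
q=fit(m,p,d)
for a in range(-72,-20,6):
    s=q[(q[:,1]>a-3)&(q[:,1]<a+3)]; 
    if len(s): print(a,np.percentile(s[:,0],[2,98]).round(1))
E
```

```text
green 3424 [-495.   253.5] [0.1 0.1] 1.4 pct [[-495.0, 253.5], [-495.0, 253.6]] 0.0162
rail 766 [-495.   253.4] [0.  0.1] 0.6 pct [[-495.0, 253.4], [-495.0, 253.5]] 0.0349
rail line [ 1.20000e-02  1.00000e+00 -4.94957e+02  2.53464e+02]
stop 507 [-495.   253.6] [0.1 0. ] 0.2 pct [[-495.0, 253.6], [-495.0, 253.6]] 0.0322
orange 809 [-495.   253.6] [0.  0.1] 10.8 pct [[-495.0, 253.5], [-494.9, 253.6]] 0.0412
keypad 2702 [-495.   253.4] [0.1 0.1] 0.8 pct [[-495.1, 253.3], [-495.0, 253.4]] 0.0403
deck 13023 [-495.   253.5] [0.2 0.3] 0.0 pct [[-495.1, 253.3], [-494.9, 253.6]] 0.023
knob 249 [-495.   253.6] [0. 0.] 55.0 pct [[-495.0, 253.6], [-495.0, 253.6]] 0.0648
```

Unit slip (m vs mm); fix.

```bash
sed -i 's/w2n(plane(m,np.c_\[u,v\],z))/w2n(plane(m,np.c_[u,v],z)*1000)/' fit.py
python3 - <<'E'
from fit import *
import pickle
m=pickle.load(open('w1.pk','rb')); d=np.load('w1.npy'); p=cv2.imread('pics/w1.png')[:,:,::-1].copy()
q=fit(m,p,d)
for a in range(-120,-20,12):
    s=q[(q[:,1]>a-4)&(q[:,1]<a+4)]; 
    if len(s): print(a,np.percentile(s[:,0],[2,98]).round(1))
print('TOP'); 
E
```

```text
green 3424 [ 8.9 83.3] [58.7 94.6] 1.5 pct [[-19.5, 36.8], [37.7, 129.0]] 0.0162
rail 766 [46.8 -9.9] [ 10.3 135.9] 0.5 pct [[41.6, -75.5], [51.4, 58.0]] 0.0349
rail line [ 5.0000e-03 -1.0000e+00  4.6666e+01 -5.3670e+00]
stop 507 [  3.2 136.5] [61.6 11.5] 0.1 pct [[-27.5, 131.7], [33.8, 142.3]] 0.0322
orange 809 [ 53.7 118.5] [16.1 88.4] 10.8 pct [[40.3, 79.5], [67.0, 158.0]] 0.0412
keypad 2702 [-32.9 -71.6] [62.4 82.5] 0.7 pct [[-63.4, -112.5], [-1.8, -31.6]] 0.0403
deck 13023 [-5.8 15.5] [152.3 267.9] 0.0 pct [[-81.1, -110.7], [69.4, 148.3]] 0.023
knob 249 [ 44.  151.9] [17.8 15. ] 55.0 pct [[36.5, 143.7], [51.7, 160.7]] 0.0648
-108 [-62.6  -2.6]
-96 [-62.2  -2.2]
-84 [-62.5  -2.3]
-72 [-62.9  -2.5]
-60 [-62.5  -2.7]
-48 [-63.   -2.4]
-36 [-62.6  -3.5]
TOP
```

```bash
python3 - <<'E'
from fit import *
for n in('top','side'):
    print(n); m=camera_model(n); fit(m,cv2.imread(f'pics/{n}0.png')[:,:,::-1].copy(),np.load(n+'0.npy'))
print('wrist now'); m,p,d=shot('wrist'); fit(m,p,d); print(m); plan([*n2w(0,0),240],ax)
E
```

```text
top
green 656 [-11.5  -1.3] [265.   69.7] 82.8 pct [[-54.7, -124.5], [28.9, 127.4]] 0.0195
rail 279 [ 38.5 -48.7] [ 12.1 215.6] 0.1 pct [[32.5, -154.3], [44.3, 56.8]] 0.0279
rail line [ 7.0000e-03  1.0000e+00  3.8567e+01 -4.9010e+01]
stop 84 [ -3.1 136.5] [11.9 63.1] 89.6 pct [[-34.1, 130.6], [27.6, 142.3]] 0.0454
orange 157 [ 45.8 116.4] [21.  92.1] 9.3 pct [[29.8, 71.3], [61.3, 158.8]] 0.037
keypad 601 [-39.7 -79.1] [62.8 96.2] 0.7 pct [[-70.2, -124.9], [-8.9, -31.9]] 0.0375
deck 2909 [-12.3  -4.8] [310.  152.2] 90.0 pct [[-87.5, -157.7], [62.6, 147.7]] 0.024
knob 27 [ 37.9 153.1] [14.3 13.9] 9.4 pct [[31.3, 146.2], [45.2, 160.6]] 0.0639
side
green 331 [-16.8 -35.3] [219.4  62. ] 78.8 pct [[-63.9, -135.8], [29.2, 72.8]] 0.0497
rail 352 [ 42.4 -44.8] [214.   13.1] 89.8 pct [[36.0, -148.6], [48.5, 60.0]] 0.0324
rail line [ 4.0000e-03  1.0000e+00  4.2287e+01 -3.7845e+01]
stop none
orange none
keypad 740 [-35.2 -73.3] [ 64.5 100.3] 0.9 pct [[-66.7, -121.8], [-4.5, -24.8]] 0.0362
deck 2991 [ -9.3 -35.2] [240.6 153.3] 89.8 pct [[-84.9, -153.1], [65.8, 79.0]] 0.0263
knob none
wrist now
gr
[... 291 characters left out ...]
1.2]] 0.0302
orange 1056 [ 51.7 115.5] [19.5 92.6] 10.5 pct [[36.6, 71.4], [66.7, 156.5]] 0.0405
keypad 2748 [-33.3 -72.5] [62.  83.8] 0.5 pct [[-63.3, -114.0], [-2.3, -31.8]] 0.0397
deck 13186 [-5.9 14.6] [152.3 269.8] 0.0 pct [[-81.1, -112.5], [69.4, 148.3]] 0.023
knob 253 [ 44.1 152.3] [15.1 17. ] 2.7 pct [[36.6, 143.8], [51.7, 160.7]] 0.0637
{'fx': 276.85318986996964, 'fy': 276.85318986996964, 'cx': 317.5456790812535, 'cy': 201.99435624039197, 'xyz': array([0.50326275, 0.12322116, 0.38509587]), 'attitude': array([1.65156485e+02, 6.47282011e-02, 3.67562513e+01])}
pos [0.5444 0.0657 0.2414] nest [-21.2 -21.4] F [-0.3 -0.5 -0.5] w 0.0436 t 2.7
shift [0.0014 0.0215 0.0211]
turn -0.3 or 179.7
```

```bash
sed -i 's/^O=495.5/O=498.0/' h.py; python3 - <<'E'
from h import *
plan([*n2w(-102,-79),43],ax)
E
```

```text
pos [0.5444 0.0657 0.2414] nest [-23.7 -21.4] F [-0.3 -0.5 -0.5] w 0.0436 t 2.7
shift [ 0.1985 -0.0579 -0.0778]
turn -0.3 or 179.7
```

Emit:
step_arm(
  deltas=[
    [-1,0,-0.029,-0.039,0],
    [-1,0,-0.058,-0.078,0],
    [-1,0.06,-0.058,-0.078,0],
    [-1,0.12,-0.058,-0.078,0],
    [-1,0.16,-0.058,-0.078,0],
    [-1,0.185,-0.058,-0.078,0],
    [-1,0.195,-0.058,-0.078,0],
    [-1,0.195,-0.058,-0.078,0],
  ],
)

```text
time_s: 3.7
tool_pos: [0.5167, -0.0265, 0.0466]
tool_rot: [-173.5, 90.0, -136.7]
force: [0.4, 0.4, 0.2]
grip_width: 0.0005
```

```bash
python3 - <<'E'
from h import *
plan([*n2w(-102,-79),43],ax)
m,p,d=shot('side'); cv2.imwrite('pics/s2.png',cv2.resize(p[150:300,220:460],None,fx=3,fy=3))
E
```

```text
pos [ 0.5167 -0.0265  0.0466] nest [-101.3  -78.4] F [0.4 0.4 0.2] w 0.0005 t 3.7
shift [ 0.0036 -0.0006 -0.0007]
turn -0.2 or 179.8
```

View pics/s2.png

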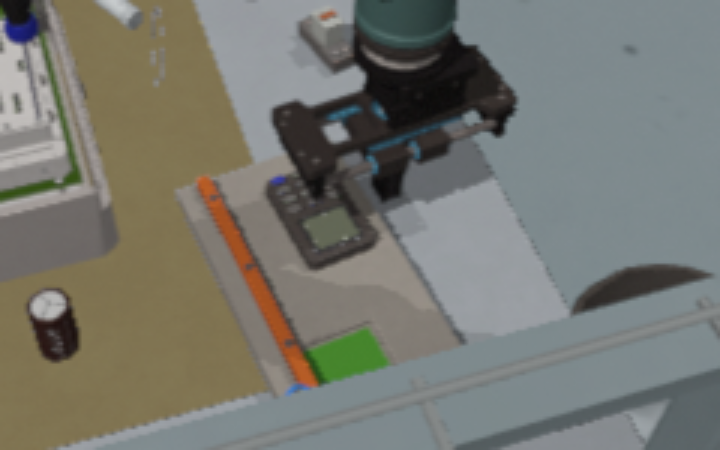

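Emit:
step_arm(
  deltas=[
    [-1,0.0035,0,0.004,0],
    [-1,0.0035,0,0.009,0],
    [-1,0.0035,0,0.014,0],
    [-1,0.0035,0,0.018,0],
    [-1,0.0035,0,0.022,0],
    [-1,0.0035,0,0.026,0],
    [-1,0.0035,0,0.03,0],
    [-1,0.0035,0,0.034,0],
    [-1,0.0035,0,0.038,0],
    [-1,0.0035,0,0.042,0],
    [-1,0.0035,0,0.045,0],
    [-1,0.0035,0,0.045,0],
  ],
)

```text
time_s: 5.25
tool_pos: [0.5532, 0.0017, 0.0431]
tool_rot: [-13.1, 90.0, 23.8]
force: [-0.3, -0.0, -0.3]
grip_width: 0.0001
```

```bash
python3 - <<'E'
from fit import *
plan([*n2w(-45.5,-79),43],ax)
m,p,d=shot('wrist','w3.png'); fit(m,p,d); o=monitor.get_obs(); print(o['force']@np.r_[ax,0],o['force']@np.r_[ay,0],o['force'])
m,p,d=shot('top'); fit(m,p,d);
E
```

```text
pos [0.5532 0.0017 0.0431] nest [-55.1 -77.8] F [-0.3 -0.  -0.3] w 0.0001 t 5.25
shift [ 0.0001 -0.0011  0.0096]
turn -0.1 or 179.9
green none
rail none
stop none
orange none
keypad none
deck none
knob none
0.05479850025255189 0.7091373052468204 [-0.38300546  0.59932079  0.06010035]
green 648 [-3.5 80.5] [61.2 96.5] 0.1 pct [[-33.4, 33.3], [26.4, 127.7]] 0.0155
rail 172 [ 35.2 -49.1] [215.   12.9] 89.8 pct [[30.0, -155.1], [41.7, 56.2]] 0.0366
rail line [ 1.0000e-03 -1.0000e+00  3.6078e+01 -2.9852e+01]
stop 86 [ -6.1 135.9] [65.5 12.5] 0.2 pct [[-37.4, 130.5], [26.1, 142.1]] 0.0452
orange 157 [ 43.3 116.4] [21.  92.1] 9.2 pct [[27.3, 71.3], [58.0, 158.8]] 0.0368
keypad none
deck 1772 [-14.8  -4.9] [310.  152.4] 90.0 pct [[-89.8, -155.7], [60.5, 148.3]] 0.0313
knob 24 [ 36.4 153.2] [12.2 13.9] 9.4 pct [[29.7, 146.2], [42.6, 160.6]] 0.1136
```

Emit:
step_arm(
  deltas=[
    [-1,0,0,0.003,0],
    [-1,0,0,0.006,0],
    [-1,0,0,0.008,0],
    [-1,0,0,0.008,0],
  ],
)

```text
time_s: 5.85
tool_pos: [0.5595, 0.0065, 0.0431]
tool_rot: [-6.5, 90.0, 30.3]
force: [0.5, 0.7, -0.6]
grip_width: 0.0006
```

Emit:
step_arm(
  deltas=[
    [-1,0,0,0.002,0],
    [-1,0,0,0.002,0],
  ],
)

```text
time_s: 6.1
tool_pos: [0.561, 0.0076, 0.043]
tool_rot: [-13.4, 90.0, 23.5]
force: [0.5, -0.4, 0.9]
grip_width: 0.0007
```

```bash
sed -i 's/d>.25/d>.1/' fit.py; python3 - <<'E'
from fit import *
plan([*n2w(-45.5,-79),43],ax)
o=monitor.get_obs(); print(o['force']@np.r_[ax,0],o['force']@np.r_[ay,0],o['force'])
m,p,d=shot('side','s4.png'); fit(m,p,d)
m,p,d=shot('wrist','w4.png'); fit(m,p,d)
a=cv2.imread('pics/w4.png');b=cv2.imread('pics/s4.png')[140:300,200:456]; cv2.imwrite('pics/ws4.png',np.vstack([cv2.resize(a,(480,300)),cv2.resize(b,(480,300))]))
E
```

```text
pos [0.561  0.0076 0.043 ] nest [-45.4 -77.9] F [ 0.5 -0.4  0.9] w 0.0007 t 6.1
shift [ 0.     -0.0011 -0.0001]
turn -0.1 or 179.9
0.158424433711111 -0.6533688794045612 [ 0.51973059 -0.42646138  0.92893783]
green 318 [-1.2 54.5] [37.8 58.3] 88.6 pct [[-29.5, 36.2], [26.7, 72.9]] 0.053
rail 359 [ 40.1 -44.9] [214.   13.5] 89.9 pct [[33.5, -148.6], [46.3, 60.0]] 0.0388
rail line [ 1.0000e-03  1.0000e+00  3.9845e+01 -3.7537e+01]
stop none
orange none
keypad 575 [-12.6 -70.1] [79.7 92.5] 2.6 pct [[-44.9, -114.8], [25.5, -25.1]] 0.0377
deck 2472 [-11.8 -35. ] [240.2 153.2] 89.8 pct [[-87.2, -150.9], [63.8, 79.9]] 0.0288
knob none
green 6061 [ 3.3 46.4] [26.5 61.2] 89.9 pct [[-26.6, 33.1], [33.3, 59.6]] 0.0154
rail 6933 [ 40.9 -35.1] [ 14.6 176. ] 0.0 pct [[34.2, -120.1], [48.0, 52.1]] 0.0317
rail line [ 4.0000e-03 -1.0000e+00  4.0943e+01 -1.7700e+01]
stop none
orange none
keypad 6485 [-10.1 -50.7] [45.2 81.1] 84.4 pct [[-46.4, -71.3], [27.6, -31.1]] 0.0353
deck 42181 [ -8.9 -36.9] [152.7 188.7] 0.0 pct [[-84.2, -114.7], [66.5, 56.1]] 0.0214
knob none
```

View pics/ws4.png

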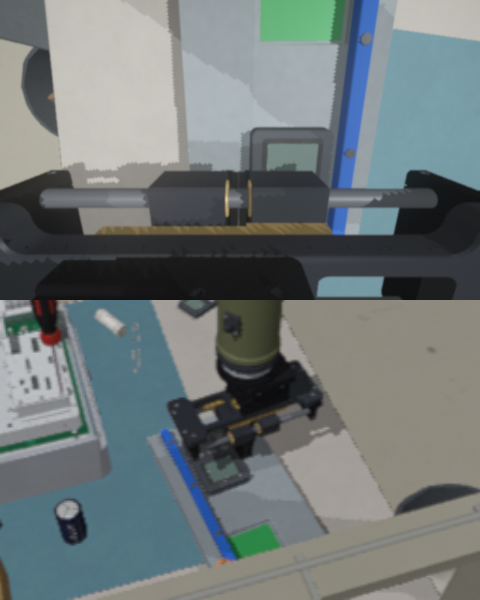

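Emit:
step_arm(
  deltas=[
    [-1,0,0,0.002,0],
    [-1,0,0,0.004,0],
    [-1,0,0,0.004,0],
  ],
)

```text
time_s: 6.58
tool_pos: [0.5644, 0.0101, 0.0431]
tool_rot: [-6.9, 90.0, 30.0]
force: [0.1, -0.7, 0.6]
grip_width: 0.0006
```

Emit:
step_arm(
  deltas=[
    [-1,0,0,0.0015,0],
    [-1,0,0,0.0015,0],
  ],
)

```text
time_s: 6.82
tool_pos: [0.5653, 0.0108, 0.043]
tool_rot: [-25.9, 90.0, 10.9]
force: [-1.0, -0.6, 0.6]
grip_width: 0.0004
```

Emit:
step_arm(
  deltas=[
    [-1,0,0,0.0015,0],
    [-1,0,0,0.0015,0],
  ],
)

```text
time_s: 7.08
tool_pos: [0.5667, 0.0117, 0.043]
tool_rot: [-15.9, 90.0, 21.0]
force: [0.5, -1.4, 0.4]
grip_width: 0.0006
```

```bash
python3 - <<'E'
from fit import *
plan([*n2w(-45.5,-79),43],ax)
o=monitor.get_obs(); print(o['force']@np.r_[ax,0],o['force']@np.r_[ay,0],o['force'])
m,p,d=shot('wrist','w5.png'); q=fit(m,p,d)
for a in range(-70,-26,5):
    s=q[(q[:,1]>a-2.5)&(q[:,1]<a+2.5)]
    if len(s): print(a,np.percentile(s[:,0],[1,99]).round(1))
E
```

```text
pos [0.5667 0.0117 0.043 ] nest [-38.4 -77.9] F [ 0.5 -1.4  0.4] w 0.0006 t 7.075
shift [ 0.     -0.0011 -0.0071]
turn -0.1 or 179.9
-0.4473785093336893 -1.3758177978651185 [ 0.47069546 -1.36801606  0.44026998]
green 6060 [ 3.3 46.4] [26.5 61.2] 89.9 pct [[-26.7, 33.1], [33.3, 59.6]] 0.0153
rail 6334 [ 41.2 -35.1] [ 14.2 176.1] 0.1 pct [[34.4, -117.1], [48.0, 52.1]] 0.0319
rail line [ 1.8000e-02 -1.0000e+00  4.1472e+01 -1.4502e+01]
stop none
orange none
keypad 5941 [ -6.6 -50.7] [41.4 76.4] 88.2 pct [[-40.0, -69.3], [30.2, -31.1]] 0.0357
deck 42236 [ -8.9 -36.9] [152.7 188.8] 0.0 pct [[-84.2, -114.0], [66.5, 56.0]] 0.0214
knob none
-70 [-44.4  31. ]
-65 [-45.2  30.4]
-60 [-26.5  30. ]
-55 [-26.5  29.9]
-50 [-26.6  30. ]
-45 [-26.7  30.3]
-40 [-26.8  30.2]
-35 [-26.3  30.1]
-30 [-24.2  29.2]
```

Emit:
step_arm(
  deltas=[
    [-1,0,0,0.001,0],
    [-1,0,0,0.002,0],
    [-1,0,0,0.002,0],
  ],
)

```text
time_s: 7.5
tool_pos: [0.5669, 0.0118, 0.0429]
tool_rot: [173.0, 89.8, -150.2]
force: [-5.6, -2.7, 4.9]
grip_width: 0.0008
```

Emit:
step_arm(
  deltas=[
    [-1,0,0,0.0015,0],
    [-1,0,0,0.0015,0],
  ],
)

```text
time_s: 7.75
tool_pos: [0.567, 0.0118, 0.0429]
tool_rot: [173.6, 89.6, -149.6]
force: [-8.7, -4.7, 8.3]
grip_width: 0.0002
```

```bash
python3 - <<'E'
from fit import *
plan([*n2w(-45.5,-79),43],ax)
o=monitor.get_obs(); print(o['force']@np.r_[ax,0],o['force']@np.r_[ay,0],o['force'])
m,p,d=shot('wrist','w6.png'); q=fit(m,p,d)
for a in range(-70,-26,10):
    s=q[(q[:,1]>a-2.5)&(q[:,1]<a+2.5)]
    if len(s): print(a,np.percentile(s[:,0],[1,99]).round(1))
E
```

```text
pos [0.567  0.0118 0.0429] nest [-38.1 -78.1] F [-8.7 -4.7  8.3] w 0.0002 t 7.75
shift [-0.0001 -0.0009 -0.0074]
turn -0.2 or 179.8
-9.768409558185647 1.4268899266965074 [-8.66012254 -4.73921066  8.27562667]
green 6090 [ 3.2 46.1] [26.5 61.3] 89.7 pct [[-26.7, 32.9], [33.3, 59.3]] 0.0155
rail 6374 [ 41.1 -35.1] [ 14.2 175.3] 0.0 pct [[34.5, -116.8], [48.0, 51.6]] 0.0316
rail line [ 1.8000e-02 -1.0000e+00  4.1516e+01 -1.4864e+01]
stop none
orange none
keypad 5952 [ -6.4 -50.6] [41.2 76. ] 87.9 pct [[-39.1, -69.3], [30.3, -31.2]] 0.0357
deck 42465 [ -8.9 -36.7] [152.6 188.4] 0.0 pct [[-84.2, -113.6], [66.5, 56.0]] 0.0215
knob none
-70 [-44.3  30.8]
-60 [-26.8  30.4]
-50 [-26.4  30.2]
-40 [-26.5  30.3]
-30 [-23.9  29.6]
```

Emit:
step_arm(
  deltas=[
    [-1,0,0,-0.02,0],
    [-1,-0.04,0,-0.025,0],
    [-0.5,-0.05,-0.03,-0.02,0],
    [-0.5,-0.05,-0.07,0.01,0],
    [-0.5,-0.05,-0.07,0.038,0],
    [-0.5,-0.05,-0.07,0.038,0],
    [-0.5,-0.05,-0.07,0.038,0],
  ],
)

```text
time_s: 8.68
tool_pos: [0.641, -0.0193, 0.0927]
tool_rot: [148.9, 90.0, -174.2]
force: [-0.0, -1.4, -0.4]
grip_width: 0.0216
```

```bash
python3 - <<'E'
from fit import *
plan([*n2w(4,-148),43],ax)
m,p,d=shot('wrist','w7.png'); q=fit(m,p,d)
for n in('top','side'):
    m,p,d=shot(n); print(n); q=fit(m,p,d)
E
```

```text
pos [ 0.641  -0.0193  0.0927] nest [   2.4 -147.5] F [-0.  -1.4 -0.4] w 0.0216 t 8.675
shift [ 0.0497 -0.0006  0.0017]
turn -0.1 or 179.9
green 131 [ -16.1 -108.5] [48.5 12.4] 89.1 pct [[-22.7, -132.6], [-10.2, -84.2]] 0.0366
rail 3874 [ 42. -77.] [ 12.6 159.8] 0.0 pct [[36.0, -151.9], [48.2, 1.8]] 0.0318
rail line [ 3.0000e-03  1.0000e+00  4.1963e+01 -6.6542e+01]
stop none
orange none
keypad 11205 [  2.1 -80.7] [96.  57.5] 90.0 pct [[-26.0, -127.1], [30.2, -33.3]] 0.0349
deck 30542 [ -9.  -76.5] [167.7 152.5] 90.0 pct [[-84.3, -155.9], [66.2, 6.7]] 0.0218
knob none
top
green 649 [-3.7 80.5] [61.7 96.5] 0.1 pct [[-33.7, 33.3], [26.4, 127.7]] 0.0214
rail 253 [ 34.7 -30.1] [178.4  14.2] 89.9 pct [[27.7, -117.3], [41.7, 57.0]] 0.0307
rail line [ 1.3000e-02  1.0000e+00  3.5324e+01 -3.2781e+01]
stop 81 [ -6.1 137. ] [65.5 11.8] 0.1 pct [[-37.4, 131.0], [26.2, 142.4]] 0.0309
orange 159 [ 43.3 116.4] [21.  92.1] 9.2 pct [[27.3, 71.3], [58.0, 158.8]] 0.0369
keypad 443 [ -3.7 -73.1] [83.5 59. ] 89.6 pct [[-32.3, -110.7], [25.4, -32.2]] 0.0531
deck 2172 [-14.7  15.6] [269.1 152.1] 90.0 pct [[-89.6, -106.5], [59.9, 148.1]] 0.0275
knob 25 [ 35.4 153.1] [14.3 13.9] 9.4 pct [[28.8, 146.2], [42.8, 160.5]] 0.0627
side
green 326 [ -0.5 -32.1] [ 57.6 212.5] 0.5 pct [[-29.5, -135.4], [26.7, 72.8]] 0.0511
rail 368 [ 39.4 -44.1] [215.4  13.6] 89.5 pct [[32.8, -148.6], [46.1, 61.5]] 0.0347
rail line [ 3.0000e-03  1.0000e+00  3.9632e+01 -3.8156e+01]
stop none
orange none
keypad 705 [ -0.3 -74.2] [100.3  58.7] 89.9 pct [[-29.1, -122.3], [28.3, -25.3]] 0.0364
deck 2984 [-11.9 -35.2] [240.6 153. ] 89.8 pct [[-87.3, -153.1], [63.2, 79.3]] 0.0285
knob none
```

View pics/w7.png

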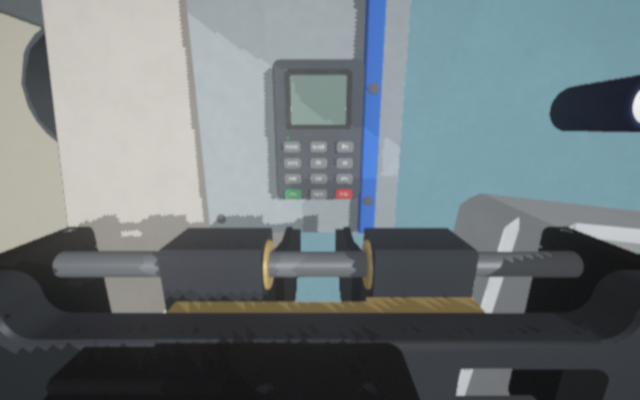

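Emit:
step_arm(
  deltas=[
    [-0.5,0.03,0,0.001,0],
    [-0.5,0.045,0,0.001,0],
    [-0.5,0.0505,0,0.001,0],
    [-0.5,0.0505,0,0.001,0],
    [-0.5,0.0505,0.008,0.001,0],
    [-0.5,0.0505,0.016,0.001,0],
    [-0.5,0.0505,0.024,0.001,0],
    [-0.5,0.0505,0.032,0.001,0],
    [-0.5,0.0505,0.04,0.001,0],
    [-0.5,0.0505,0.048,0.001,0],
    [-0.5,0.0505,0.056,0.001,0],
    [-0.5,0.0505,0.06,0.001,0],
  ],
)

```text
time_s: 10.32
tool_pos: [0.606, 0.0298, 0.0425]
tool_rot: [122.7, 90.0, 159.6]
force: [1.3, -0.9, 1.4]
grip_width: 0.0217
```

```bash
python3 - <<'E'
from fit import *
plan([*n2w(3,13),43],ax)
m,p,d=shot('wrist','w8.png'); q=fit(m,p,d)
for n in('top','side'):
    m,p,d=shot(n); print(n); q=fit(m,p,d)
E
```

```text
pos [0.606  0.0298 0.0425] nest [  3.9 -87.2] F [ 1.3 -0.9  1.4] w 0.0217 t 10.325
shift [-0.0005  0.1002 -0.0011]
turn -0.1 or 179.9
green 4211 [  2.9 -16.4] [133.3  61.1] 90.0 pct [[-26.9, -80.9], [32.9, 50.2]] 0.0165
rail 4964 [ 41.9 -14.9] [ 12.6 117. ] 0.0 pct [[35.8, -72.2], [48.0, 43.1]] 0.0317
rail line [ 2.0000e-03 -1.0000e+00  4.1787e+01 -9.7120e+00]
stop none
orange none
keypad 19331 [  2.  -29.2] [100.7  57.8] 90.0 pct [[-26.3, -75.1], [30.0, 20.7]] 0.0348
deck 31962 [ -9.1 -41.6] [179.1 152.7] 89.9 pct [[-84.7, -125.7], [66.4, 47.1]] 0.0219
knob none
top
green 645 [-3.7 80.5] [61.7 96.5] 0.1 pct [[-33.7, 33.2], [26.4, 127.7]] 0.0195
rail 140 [34.7 11.6] [95.  14.4] 89.9 pct [[27.6, -34.6], [41.8, 58.0]] 0.0335
rail line [2.8000e-02 1.0000e+00 3.5290e+01 1.0424e+01]
stop 90 [ -6.1 136.4] [12.1 66.9] 89.6 pct [[-38.9, 130.3], [26.8, 142.3]] 0.0439
orange 156 [ 43.  116.4] [19.1 92.4] 11.2 pct [[27.3, 71.3], [58.0, 158.8]] 0.037
keypad 297 [-3.4 -5.2] [58.3 55.3] 0.7 pct [[-32.2, -30.2], [24.8, 21.7]] 0.0507
deck 1312 [-14.7  -4.8] [152.3 310. ] 0.0 pct [[-89.9, -157.4], [60.1, 148.8]] 0.0309
knob 25 [ 35.4 153.1] [14.3 13.9] 9.4 pct [[28.8, 146.2], [42.6, 160.6]] 0.0632
side
green 328 [-0.9 -4.7] [ 57.7 157.5] 0.4 pct [[-29.5, -80.5], [26.7, 72.8]] 0.0514
rail 321 [ 40.4 -43.8] [ 14.8 213.9] 0.9 pct [[33.1, -147.4], [46.6, 60.6]] 0.0337
rail line [ 2.0000e-03 -1.0000e+00  3.9774e+01 -2.5836e+01]
stop none
orange none
keypad 796 [ -0.1 -23.1] [105.   59.2] 89.9 pct [[-29.2, -71.7], [28.5, 28.3]] 0.0389
deck 2074 [-11.9 -25.8] [221.8 153. ] 89.8 pct [[-87.5, -124.6], [63.7, 80.4]] 0.031
knob none
```

Emit:
step_arm(
  deltas=[
    [-0.5,0,0.008,-0.001,0],
    [-0.5,0,0.016,-0.001,0],
    [-0.5,0,0.025,-0.001,0],
    [-0.5,0,0.034,-0.001,0],
    [-0.5,0,0.043,-0.001,0],
    [-0.5,0,0.052,-0.001,0],
    [-0.5,0,0.061,-0.001,0],
    [-0.5,0,0.07,-0.001,0],
    [-0.5,0,0.079,-0.001,0],
    [-0.5,0,0.087,-0.001,0],
    [-0.5,0,0.093,-0.001,0],
    [-0.5,0,0.096,-0.001,0],
  ],
)

```text
time_s: 11.98
tool_pos: [0.5475, 0.1058, 0.0423]
tool_rot: [135.9, 90.0, 172.8]
force: [0.7, -0.7, -0.1]
grip_width: 0.022
```

```bash
python3 - <<'E'
from fit import *
plan([*n2w(3,24),43],ax)
m,p,d=shot('wrist','w9.png')
W=cloud(m,d); N=w2n(W[...,:2]*1000)
for y in range(10,140,10):
    s=(abs(N[...,1]-y)<2)&(abs(N[...,0])<25)&(d>.1); print(y,s.sum(),np.median(W[s][:,2]).round(4) if s.any() else '')
E
```

```text
pos [0.5475 0.1058 0.0423] nest [2.9 8.7] F [ 0.7 -0.7 -0.1] w 0.022 t 11.975
shift [-0.0007  0.0153  0.    ]
turn -0.1 or 179.9
10 508 0.0272
20 901 0.0477
30 650 0.0342
40 650 0.0344
50 655 0.0338
60 675 0.0333
70 690 0.0308
80 668 0.031
90 741 0.0303
100 753 0.0296
110 761 0.0286
120 208 0.0151
130 1875 0.02
```

View pics/w9.png

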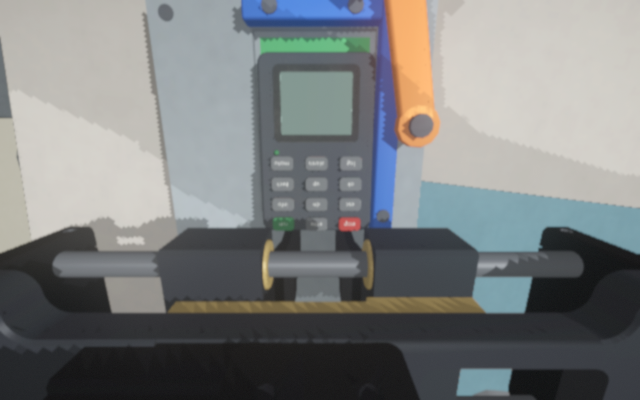

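Emit:
step_arm(
  deltas=[
    [-0.5,0,0.004,0,0],
    [-0.5,0,0.008,0,0],
    [-0.5,0,0.011,0,0],
    [-0.5,0,0.013,0,0],
    [-0.5,0,0.013,0,0],
  ],
)

```text
time_s: 12.65
tool_pos: [0.5402, 0.1159, 0.0426]
tool_rot: [20.2, 90.0, 57.0]
force: [0.4, 0.2, -0.8]
grip_width: 0.0219
```

Emit:
step_arm(
  deltas=[
    [-0.5,0,0.0015,0,0],
    [-0.5,0,0.0015,0,0],
  ],
)

```text
time_s: 12.9
tool_pos: [0.54, 0.1161, 0.0427]
tool_rot: [-76.9, 89.9, -40.1]
force: [2.1, -2.6, -0.7]
grip_width: 0.0218
```

```bash
cat > prof.py <<'E'
from fit import *
def prof(m,d):
    W=cloud(m,d); N=w2n(W[...,:2]*1000)
    for y in range(10,140,10):
        r=[]
        for x in(-15,5,25):
            s=(abs(N[...,1]-y)<3)&(abs(N[...,0]-x)<6)&(d>.1); r.append(np.median(W[s][:,2]).round(4) if s.any() else None)
        print(y,r)
E
python3 - <<'E'
from prof import *
plan([*n2w(3,24),43],ax)
m,p,d=shot('wrist','w10.png'); prof(m,d)
E
```

```text
pos [0.54   0.1161 0.0427] nest [ 3.2 21.4] F [ 2.1 -2.6 -0.7] w 0.0218 t 12.9
shift [-0.0003  0.0026 -0.0002]
turn -0.2 or 179.8
10 [None, None, None]
20 [np.float64(0.0737), np.float64(0.0207), np.float64(0.074)]
30 [np.float64(0.051), np.float64(0.0204), np.float64(0.05)]
40 [np.float64(0.0294), np.float64(0.0293), np.float64(0.0292)]
50 [np.float64(0.0296), np.float64(0.0297), np.float64(0.0295)]
60 [np.float64(0.0295), np.float64(0.0294), np.float64(0.0294)]
70 [np.float64(0.0293), np.float64(0.0291), np.float64(0.029)]
80 [np.float64(0.0276), np.float64(0.0276), np.float64(0.0277)]
90 [np.float64(0.0283), np.float64(0.0284), np.float64(0.028)]
100 [np.float64(0.0283), np.float64(0.0286), np.float64(0.0281)]
110 [np.float64(0.0283), np.float64(0.0285), np.float64(0.0281)]
120 [np.float64(0.0281), np.float64(0.0284), np.float64(0.028)]
130 [np.float64(0.0278), np.float64(0.028), np.float64(0.0279)]
```

Emit:
step_arm(
  deltas=[
    [-0.5,0,-0.015,0,0],
    [-0.5,0,-0.02,0,0],
    [-0.3,-0.06,-0.02,0,0],
    [0,-0.12,0,0,0],
    [0,-0.12,0.04,0.02,0],
    [0,-0.12,0.05,0.037,0],
    [0,-0.12,0.05,0.037,0],
    [0,-0.12,0.05,0.037,0],
  ],
)

```text
time_s: 13.95
tool_pos: [0.5388, 0.1779, 0.162]
tool_rot: [171.9, 89.9, -151.3]
force: [0.4, 1.0, -0.6]
grip_width: 0.0434
```

```bash
python3 - <<'E'
from prof import *
m,p,d=shot('wrist','w11.png'); q=fit(m,p,d); prof(m,d)
W=cloud(m,d); N=w2n(W[...,:2]*1000)
k=(W[...,2]>.062)&(W[...,2]<.075)&(N[...,1]>100)&(N[...,1]<180)&(abs(N[...,0]-40)<30)&(d>.1); print('knob',k.sum(),N[k].mean(0),W[k][:,2].mean(),np.percentile(N[k],[2,98],axis=0))
plan([*n2w(41,152),68],ax)
E
```

```text
green 29 [-19.9  31.7] [6. 7.] 89.9 pct [[-23.3, 28.7], [-16.4, 34.7]] 0.0473
rail 674 [42.5  5.7] [ 11.3 105.4] 0.2 pct [[37.1, -47.0], [48.3, 58.4]] 0.0372
rail line [1.0000e-03 1.0000e+00 4.2750e+01 1.0328e+01]
stop 678 [  0.5 136.5] [10.3 65.5] 89.8 pct [[-31.5, 131.3], [33.2, 141.7]] 0.0304
orange 1341 [ 51. 111.] [19.5 83. ] 9.2 pct [[37.2, 71.4], [64.4, 149.2]] 0.0413
keypad none
deck 9678 [-8.7 47.4] [203.9 152.4] 90.0 pct [[-83.9, -53.1], [66.9, 148.5]] 0.0249
knob 300 [ 42.6 153.7] [14.8 14.7] 89.8 pct [[35.3, 146.4], [49.9, 161.1]] 0.0675
10 [None, np.float64(0.0208), np.float64(0.0205)]
20 [None, np.float64(0.0206), np.float64(0.0205)]
30 [np.float64(0.0208), np.float64(0.02), np.float64(0.0201)]
40 [np.float64(0.0295), np.float64(0.029), np.float64(0.0293)]
50 [np.float64(0.0295), np.float64(0.0295), np.float64(0.0293)]
60 [np.float64(0.0295), np.float64(0.0296), np.float64(0.0291)]
70 [np.float64(0.0288), np.float64(0.0284), np.float64(0.0287)]
80 [np.float64(0.0276), np.float64(0.0278), np.float64(0.0275)]
90 [np.float64(0.0281), np.float64(0.0284), np.float64(0.0278)]
100 [np.float64(0.028), np.float64(0.0283), np.float64(0.0277)]
110 [np.float64(0.0282), np.float64(0.0285), np.float64(0.0281)]
120 [np.float64(0.0281), np.float64(0.0282), np.float64(0.028)]
130 [np.float64(0.0272), np.float64(0.0271), np.float64(0.0276)]
knob 300 [ 41.65973445 154.36441243] 0.06924074622851294 [[ 34.47924671 147.17955439]
 [ 48.3201708  161.17460952]]
pos [0.5389 0.1776 0.162 ] nest [39.3 71.2] F [ 0.3 -0.3 -0.5] w 0.0435 t 14.0
shift [0.094  0.0808 0.0015]
turn -0.2 or 179.8
```

View pics/w11.png

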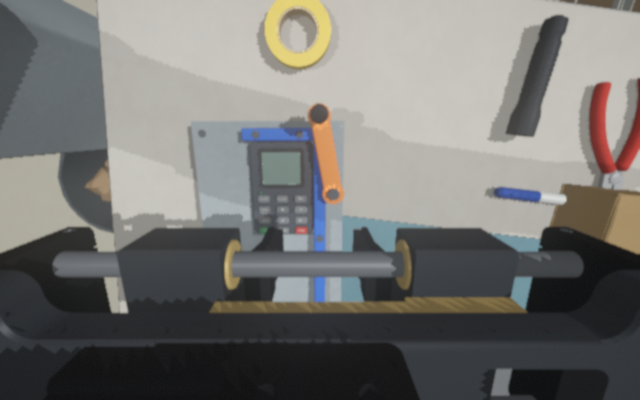

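Emit:
step_arm(
  newtons=10,
  deltas=[
    [0,0,0.042,0.0025,0],
    [0,0,0.083,0.0025,0],
    [0,0,0.083,0.0025,0],
    [0,0.05,0.083,0.0025,0],
    [0,0.085,0.083,0.0025,0],
    [0,0.094,0.083,0.0025,0],
    [0,0.094,0.083,0.0025,0],
    [-1,0.094,0.083,0.0025,0],
    [-1,0.094,0.083,0.0025,0],
    [-1,0.094,0.083,0.0025,0],
  ],
)

```text
time_s: 15.25
tool_pos: [0.4917, 0.2471, 0.0693]
tool_rot: [-32.0, 89.9, 4.8]
force: [0.9, -0.3, 0.2]
grip_width: 0.0214
```

```bash
python3 - <<'E'
from h import *
plan([*n2w(42,154),68],ax)
th0=np.arctan2(73.3,14); f=lambda t:75*np.array([np.sin(t),-np.cos(t)])  # tool y, z
for t in np.linspace(th0,0,13): print((f(t)-f(th0)).round(1))
E
```

```text
pos [0.4917 0.2471 0.0693] nest [ 43.4 155.2] F [ 0.9 -0.3  0.2] w 0.0214 t 15.25
shift [ 0.0013 -0.0012 -0.0014]
turn -0.1 or 179.9
[0. 0.]
[-2.1 -8.4]
[ -5.2 -16.4]
[ -9.1 -24.1]
[-13.9 -31.3]
[-19.5 -37.8]
[-25.9 -43.7]
[-32.8 -48.8]
[-40.3 -53.1]
[-48.3 -56.5]
[-56.5 -58.9]
[-65.  -60.4]
[-73.7 -60.9]
```

Let the fingers finish closing.

Emit:
step_arm(
  deltas=[
    [-1,0,0,0,0],
    [-1,0,0,0,0],
    [-1,0,0,0,0],
  ],
)

```text
time_s: 15.62
tool_pos: [0.4913, 0.2472, 0.0689]
tool_rot: [-31.5, 90.0, 5.4]
force: [-1.6, -0.4, 5.0]
grip_width: 0.0155
```

Emit:
step_arm(
  deltas=[
    [-1,0,-0.0015,-0.006,0],
    [-1,0,-0.003,-0.011,0],
    [-1,0,-0.0052,-0.0164,0],
    [-1,0,-0.0091,-0.0241,0],
    [-1,0,-0.0139,-0.0313,0],
    [-1,0,-0.0195,-0.0378,0],
    [-1,0,-0.0259,-0.0437,0],
    [-1,0,-0.0328,-0.0488,0],
    [-1,0,-0.0403,-0.0531,0],
    [-1,0,-0.0483,-0.0565,0],
    [-1,0,-0.0565,-0.0589,0],
    [-1,0,-0.0565,-0.0589,0],
  ],
)

```text
time_s: 17.12
tool_pos: [0.4779, 0.1647, 0.0685]
tool_rot: [-163.1, 89.9, -126.3]
force: [-0.8, -0.2, 7.0]
grip_width: 0.0156
```

```bash
python3 - <<'E'
from h import *
plan([*n2w(-19,80.5),68],ax); o=monitor.get_obs(); print(o['force']@np.r_[ax,0],o['force']@np.r_[ay,0])
E
```

```text
pos [0.4779 0.1647 0.0685] nest [-17.2  97.7] F [-0.8 -0.2  7. ] w 0.0156 t 17.125
shift [ 0.0006 -0.0172 -0.0017]
turn -0.2 or 179.8
-0.7568442824664017 0.3358964105508445
```

Now the last ~17 mm, creeping to the stop.

Emit:
step_arm(
  deltas=[
    [-1,0,-0.005,-0.001,0],
    [-1,0,-0.01,-0.0017,0],
    [-1,0,-0.014,-0.002,0],
    [-1,0,-0.016,-0.002,0],
    [-1,0,-0.016,-0.002,0],
  ],
)

```text
time_s: 17.75
tool_pos: [0.4848, 0.1509, 0.0684]
tool_rot: [179.3, 89.8, -143.9]
force: [-3.0, -0.0, 9.1]
grip_width: 0.0154
```

Emit:
step_arm(
  deltas=[
    [-1,0,-0.0015,0,0],
    [-1,0,-0.003,0,0],
    [-1,0,-0.003,0,0],
  ],
)

```text
time_s: 18.12
tool_pos: [0.4863, 0.1485, 0.0684]
tool_rot: [176.9, 89.7, -146.3]
force: [-3.0, 0.1, 9.3]
grip_width: 0.0157
```

Emit:
step_arm(
  deltas=[
    [-1,0,-0.001,0,0],
    [-1,0,-0.002,0,0],
    [-1,0,-0.002,0,0],
  ],
)

```text
time_s: 18.5
tool_pos: [0.4874, 0.1468, 0.0684]
tool_rot: [177.4, 89.7, -145.7]
force: [-3.5, -0.1, 10.1]
grip_width: 0.0157
```

```bash
python3 - <<'E'
from h import *
plan([*n2w(-19,80.5),68],ax); o=monitor.get_obs(); print(o['force']@np.r_[ax,0],o['force']@np.r_[ay,0])
E
```

```text
pos [0.4874 0.1468 0.0684] nest [-20.3  77.6] F [-3.5 -0.1 10.1] w 0.0157 t 18.5
shift [0.0004 0.0029 0.0013]
turn -0.2 or 179.8
-2.8672198535967595 2.0695350497243137
```

Emit:
step_arm(
  deltas=[
    [-1,0,-0.0015,0,0],
    [-1,0,-0.003,0,0],
    [-1,0,-0.003,0,0],
  ],
)

```text
time_s: 18.88
tool_pos: [0.4892, 0.1443, 0.0683]
tool_rot: [177.8, 89.7, -145.4]
force: [-3.7, -1.3, 9.9]
grip_width: 0.0155
```

```bash
python3 - <<'E'
from h import *
plan([*n2w(-19,80.5),68],ax); o=monitor.get_obs(); print(o['force']@np.r_[ax,0],o['force']@np.r_[ay,0])
for n in('top','side'):
    m,p,d=shot(n,n+'12.png'); W=cloud(m,d); N=w2n(W[...,:2]*1000); H=hsv(p)
    k=(H[...,0]>5)&(H[...,0]<20)&(H[...,1]>110)&(W[...,2]>.03)&(W[...,2]<.06)&(abs(N[...,0]-20)<60)&(abs(N[...,1]-80)<60)
    if k.sum()>5:
        v,u=np.where(k); print(n,k.sum(),cv2.minAreaRect(w2n(plane(m,np.c_[u,v],.04)*1000).astype(np.float32)))
E
```

```text
pos [0.4892 0.1443 0.0683] nest [-20.5  74.5] F [-3.7 -1.3  9.9] w 0.0155 t 18.875
shift [0.0003 0.006  0.0014]
turn -0.2 or 179.8
-3.7547428358617903 1.2318220204824404
side 78 ((14.726242065429688, 75.66835021972656), (8.711835861206055, 90.2251968383789), 83.06661987304688)
```

Emit:
step_arm(
  deltas=[
    [0,0,0,0,0],
    [0,0,0,0,0],
    [0,0,0,0,0],
    [0,-0.05,0,0,0],
    [0,-0.1,0,0,0],
    [0,-0.12,-0.05,0,0],
    [0,-0.12,-0.1,0,0],
    [0,-0.12,-0.1,0,0],
    [0,-0.12,-0.1,0,0],
  ],
)

```text
time_s: 20.1
tool_pos: [0.5501, 0.0664, 0.1879]
tool_rot: [119.3, 89.9, 156.2]
force: [-0.8, 0.2, -0.3]
grip_width: 0.0433
```

```bash
cat > arm.py <<'E'
from prof import *
plan([*n2w(-19,80.5),68],ax)
m,p,d=shot('wrist','w13.png'); fit(m,p,d); prof(m,d)
W=cloud(m,d); N=w2n(W[...,:2]*1000)
k=(W[...,2]>.062)&(W[...,2]<.075)&(N[...,1]>30)&(N[...,1]<180)&(abs(N[...,0])<60)&(d>.1); print('knob',k.sum(),np.percentile(N[k],[2,50,98],axis=0).round(1).tolist())
E
python3 arm.py
```

```text
pos [0.5501 0.0664 0.1879] nest [-18.7 -24.3] F [-0.8  0.2 -0.3] w 0.0433 t 20.1
shift [ 0.1201  0.1046 -0.0005]
turn -0.1 or 179.9
green 67 [-14.3  36.2] [ 6.5 12.3] 89.9 pct [[-20.5, 32.9], [-8.2, 39.5]] 0.0274
rail 1257 [42.4 -7.7] [133.2  12.7] 90.0 pct [[36.3, -69.9], [48.7, 57.9]] 0.0333
rail line [ 8.0000e-03 -1.0000e+00  4.2505e+01 -5.7200e-01]
stop 892 [  0.6 135.7] [12.1 66.1] 89.9 pct [[-31.5, 129.6], [33.3, 141.8]] 0.0316
orange 1414 [19.1 79.7] [19.4 94. ] 89.9 pct [[-25.0, 70.8], [64.6, 88.5]] 0.0402
keypad none
deck 21883 [-8.5 -5.5] [152.4 310.1] 0.0 pct [[-83.6, -157.6], [66.5, 148.0]] 0.0228
knob 271 [-18.8  80.1] [14.9 14.2] 89.9 pct [[-25.9, 72.7], [-11.7, 87.6]] 0.067
10 [np.float64(0.0204), np.float64(0.0205), np.float64(0.0205)]
20 [np.float64(0.0206), np.float64(0.0203), np.float64(0.0204)]
30 [np.float64(0.0171), np.float64(0.0191), np.float64(0.0188)]
40 [np.float64(0.0293), np.float64(0.0291), np.float64(0.0289)]
50 [np.float64(0.0297), np.float64(0.0296), np.float64(0.0295)]
60 [np.float64(0.0295), np.float64(0.0292), np.float64(0.0292)]
70 [np.float64(0.0292), np.float64(0.029), np.float64(0.0289)]
80 [np.float64(0.0689), np.float64(0.0406), np.float64(0.0407)]
90 [np.float64(0.0674), np.float64(0.0401), np.float64(0.0402)]
100 [np.float64(0.0283), np.float64(0.0283), np.float64(0.0277)]
110 [np.float64(0.028), np.float64(0.0281), np.float64(0.0279)]
120 [np.float64(0.0281), np.float64(0.0283), np.float64(0.0279)]
130 [np.float64(0.0278), np.float64(0.0275), np.float64(0.0275)]
knob 270 [[-26.5, 74.2], [-19.7, 81.0], [-12.6, 88.3]]
```

View pics/w13.png

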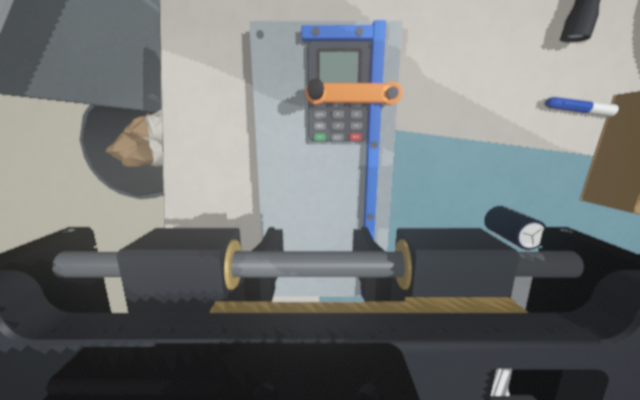

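```bash
python3 - <<'E'
from h import *
for n in('top','side'):
    m,p,d=shot(n,n+'14.png'); W=cloud(m,d)
    for t in('capacitor','yellow_tape','relay'):
        for r in regions_of(n,t)[:1]:
            print(n,t,round(r['p'],2),np.round(r['pixel']),np.median(W[r['pixels']&(d>0)],0).round(3))
print(monitor.get_obs()['force'].round(1)); env.sign_off()
E
```

```text
top capacitor 0.7 [264. 144.] [0.745 0.169 0.059]
top yellow_tape 0.77 [213. 252.] [0.427 0.295 0.016]
top relay 0.63 [389. 200.] [ 0.604 -0.214  0.02 ]
side capacitor 0.82 [235. 259.] [0.746 0.179 0.051]
side yellow_tape 0.83 [365. 336.] [0.427 0.297 0.015]
[-0.2 -1.   0. ]
the job is handed in; nothing more can be done
```

The keypad is seated in the recess, the orange arm is closed over it, and the job is handed in after about 20 s of robot time. I pushed the keypad sideways onto the blue rail with about 10 N. I then slid it from behind with two fingers until it dropped in, and swung the arm round by its knob.

**Last checks:**
- **Keypad:** it lies flat. Its body measures about 28 mm above the bench from end to end, where 27 mm is expected.
- **Arm:** it points along the nest's -x to within about 0.1°. The fingers slipped on past the knob, so I take it to be at its stop. No sharp rise in force confirmed that.
- **Bystanders:** the capacitor, tape and relay read within 2 mm of where they started. The relay was found only in the top camera on that last look.
- **Robot:** it stood clear at hand-in, with about 1 N on the wrist.

**Disagreement:** the cameras put the nest up to about 7 mm apart across its width. I relied on contact force and close wrist views instead.

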